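# Pop a gem jar out of its spring ejector and trap it

## Task

Press the black button of the spring ejector down with one fingertip so that the little gem jar pops out of its cradle, and have the other finger standing on the runway in front of the jar so that it is trapped there, upright, before it slides away. Finish while still holding: button down and the jar resting against the finger. Do not pinch or lift the jar, and leave the other jar, the steel block and the white ring box where they stand.

Things in the scene. Friction and masses are not known exactly. Their poses are not given: they have to be found in the camera images.
- ejector: Spring ejector fixed to the bench: aluminium deck 148 x 94 mm, top 16 mm above the bench. Origin on the bench under the jar's home place; the jar pops out along the ejector's own -x. In its own frame, mm: deck x -72 to 76, y -28 to 66; a spring barrel at x 28 to 74, up to 20 above the deck; a steel stop bar at x -15 (20 wide, 3.5 thick, 8 tall) in front of the jar sinks with the button.
- runway (a point): Point on the deck surface beside the button, in the middle of the runway (x -44, y 0, z 16 mm in the ejector's frame; axes as the ejector's). The runway is bare flat deck from the stop bar to the open end at x -72, within 19 mm of y 0. A fingertip standing here, 2 to 8 mm above the deck, stops the jar; an unstopped jar is shot off the end.
- shuttle_top (a point): Top middle of the back wall of the dark steel shuttle, a low U-shaped cradle behind and beside the jar, 16 mm tall at the back, 35 mm wide. Once the button is about 8 mm down the jar is free and the shuttle pushes it along -x with 3 N, falling to 1.6 N over its 46 mm stroke, which takes under 0.15 s if nothing stops it.
- button_top (a point): Centre of the top of the black ejector button, a ribbed rectangular cap 24 mm (ejector x) by 26 mm (ejector y), beside the runway at x -44, y +47 mm in the ejector's own frame. Up, it stands 14 mm above the deck (30 mm above the bench); fully down, 4 mm. Axes as the ejector's. A spring resists with 3 N at first, 6 N fully down, then a hard stop.
- button (a joint): Travel of the button in m: 0 up, 0.010 fully down. Springs back when let go.
- jar_center (a point): Centre (half-way up) of the gem jar in the ejector: white round jar with a ribbed screw lid (29 mm diameter over the lid, 26 below), 18 mm tall, about 50 g, loose, standing on the deck in the shuttle. Its z axis is up; its yaw is arbitrary.
- side_jar: A jar of the same kind (29 mm diameter, 18 mm tall), loose on the bench to the left (+y) of the jar in the ejector. Leave alone. Origin under its centre.
- steel_block: Square steel bench block 65 x 65 x 19 mm, loose on the bench to the right (-y) of the ejector. Leave alone. Origin under its centre.
- white_ring_box: White ring box 50 x 50 x 34 mm, loose on the bench to the left (+y) of the button. Leave alone. Origin under its centre.
Mind the look-alikes: they are no part of the job. There is more than one size of the ejector; the one meant has the size given above. Leave any orange look-alike of the part that bears jar_center alone.

How it is judged (in metres and radians):
On the way, in this order (a step that is already met when the one before it is completed fails the run):
1. the button is pressed by a finger and the jar has popped past the stop bar's place (3 mm out) (value of joint button above 0.007 m and contact force between the fingers and button above 1 N and x of jar_center in the frame of ejector below -0.003 m).
2. the jar is at rest against the finger on the runway, with the button still down (value of joint button above 0.007 m and contact force between the fingers and jar above 0.3 N and linear speed of jar below 0.015 m/s and x of jar_center in the frame of ejector below -0.005 m), for 0.3 s.
At the end, for the whole second after the job is handed in: The button is held at least 7 mm down by a finger (over 1 N), and the jar stands still and upright (tilt under 0.25 rad) on the runway, 5 to 45 mm out from its home place and within 12 mm of the runway's middle, resting against a finger (over 0.3 N) (all of step 2 and contact force between the fingers and button above 1 N and x of jar_center in the frame of ejector above -0.045 m and y of jar_center in the frame of ejector between -0.012 and 0.012 m and z of jar_center in the frame of ejector below 0.03 m and angle between jar_center's own z axis and vertical below 0.25 rad); the arm keeps its last pose, push and grip.
It fails at once if the jar got away: more than 50 mm out, or more than 20 mm to the side (x of jar_center in the frame of ejector below -0.05 m or y of jar_center in the frame of ejector above 0.02 m or y of jar_center in the frame of ejector below -0.02 m).
It fails at once if the jar was lifted (8 mm or more) or tipped over (height (world z) of jar_center above 0.033 m or angle between jar_center's own z axis and vertical above 0.6 rad).
It fails at once if the other jar, the steel block or the ring box was moved by more than 15 mm (distance of any of side_jar, steel_block, white_ring_box from where it was at the start of the episode above 0.015 m).
It also fails if it takes over 32 s, if anything falls off the work surface, if the arm or the gripper's body presses on something with over 40 N, if the wrist force passes 120 N, or if a joint passes its speed limit or range.

## Robot

A 7-joint arm with a two-finger parallel gripper is mounted at the origin on a cart in front of the work surface, level with it; the furniture and walls round the work are solid. World frame = base frame: x ahead of the robot, y to its left, z up, the work surface at z = 0. Lengths are in mm, angles in rad, forces in N, time in s.
With the tool pointing down it reaches from about 425 to 950 mm from the base axis. Payload 4.7 kg.
Tool frame: the origin (TCP) lies at the very end of the fingers, on their centre line; the grasp point (between the pads) lies manip.tcp_to_grasp behind it (manip.tcp_to_grasp is the distance from the TCP to the grasp point, in mm); x points along the fingers, y is the direction in which the jaws open and shut, and the axes are right-handed (so a half turn about x gives the same grasp; the last joint's range is limited). The gripper opens to 85 mm and grips with 20 to 120 N. Pads are 22 mm wide; open, the fingers measure 114 mm over their backs; the gripper's body (76 mm by 85 mm) begins 54 mm behind the grasp point. The pads swing forward as they close: fully open they stand 13 mm farther back than shut.
Start: joints at [1.084, 0.469, -0.049, 1.532, 0.024, 1.141, -0.082], TCP at [298.38, -605.49, 231.335] pointing down, gripper open.
Joint ranges: [-2.59, 2.59], [-0.33, 1.99], [-1.39, 1.29], [0.1, 2.45], [-1.04, 4.18], [0.21, 1.99], [-2.66, 2.66]. Speed limits (rad/s): [2.57, 2.57, 3.14, 3.14, 3.14, 3.14, 3.14].

## Interface

Orientations are given as a 3x3 rotation matrix whose columns are the frame's x, y, z axes.
In Python, from rig import manip gives the robot as it stands. Calls block until the motion is done:
- manip.movep(position, orientation): joint-space move of the TCP to a pose.
- manip.move_l(position, v=150, frame=None): straight line of the TCP; frame=None keeps the orientation; v is the mean speed in mm/s.
- manip.goto_joints(angles): joint-space move.
- manip.gripper_to(opening, grip_force=None): finger opening in mm; grip_force is the grip in N (None keeps the last); returns when the fingers have stopped.
- manip.wait(seconds).
- manip.ik(position, orientation): joint angles nearest the present ones, or None.
- manip.camera(name): name is "scene" or "top" or "wrist"; returns a dict with "frame" (480x640x3 uint8, red, green, blue), "vertical_fov" (degrees; the focal length in pixels is half the picture's height over the tangent of half this angle, whatever the lens; pixels are square), "cx", "cy" (the principal point, pixels), "k1" (the pictures are not rectified: a ray, as slopes to the right and down, at radius r is drawn at 1 + k1 r^2 times it, then the intrinsics apply), "eye" and "orientation" of the camera in the world. Camera axes: x right, y up, looking along -z (the intrinsics and any distortion apply to the point x, -y, -z); pixel columns grow to the right and rows downward; lengths in mm; the calibration is good to about 2 mm. A picture is of the moment at which its call begins. There is no depth.
A pose or a line that the arm cannot do raises manip.MotionError and nothing moves.
- manip.close_job(): hands the job in, once; it reports no verdict.
Trained networks look in the newest picture that a camera, given by its name, has taken for a name from the list of things; names that differ only in an ending like _2 or _b are one class to them, and where a whole thing is asked for, a point or a joint stands for the part that bears it (a point fixed in the world has none). Each returns a list of dicts, best first, with "score" (0 to 1); they miss things now and then, are a little off and sometimes report something else, mostly with a low value. They report only what shows in the picture. A call takes as long as a camera call. They do not tell look-alikes from the thing itself.
- manip.find_in(camera, target): "pixel" ([row, column] in pixels, amid what is visible of it).
- manip.outline_of(camera, target): "mask" (480x640 bool, what is visible of it) and "pixel" ([row, column] in pixels, amid what is visible of it).
Readings, each from a call of its own:
- manip.current_clock(): time.
- manip.current_q(): joint angles.
- manip.current_joint_velocities(): joint speeds.
- manip.current_effort(): joint torques, N m.
- manip.current_tool_pos(): TCP position.
- manip.current_tcp_rot(): TCP orientation.
- manip.current_contact_force(): force on the tool from outside, world axes, zero at the start.
- manip.current_ft_torque(): the same for the moment, N m.
- manip.current_finger_gap(): finger opening in mm.
Only numpy, scipy, OpenCV 4.12 (cv2) and the standard library are available. Lean on these libraries where they do the work, as an engineer would, in place of code of your own. Each camera call takes 0.05 s, during which the arm holds its last target. There are 200 camera calls.

## Working session

There is one attempt and no reset: what is moved stays moved. The work goes in short steps, each a Python script; the robot and the scene stay as the last script left them, time stands still between calls to the robot, and variables do not carry over. Pictures are saved under pics/ and viewed, on a budget of 10 in all, crops included, one or two more only if the job needs it, and the job is handed in when it is done.

```bash
mkdir -p pics
cat > h.py <<'E'
from rig import manip
import numpy as np, cv2
def ray(c,px):
    f=240/np.tan(np.radians(c["vertical_fov"])/2)
    d=np.array([(px[1]-c["cx"])/f,(px[0]-c["cy"])/f]);u=d.copy()
    for _ in range(20): u=d/(1+c["k1"]*(u@u))
    return np.array(c["orientation"])@np.array([u[0],-u[1],-1.])
def hit(c,px,z):
    r=ray(c,px);e=np.array(c["eye"]);return e+r*(z-e[2])/r[2]
def proj(c,p):
    f=240/np.tan(np.radians(c["vertical_fov"])/2)
    v=np.array(c["orientation"]).T@(np.array(p,float)-c["eye"]);u=np.array([v[0],-v[1]])/-v[2]
    u=u*(1+c["k1"]*(u@u));return np.array([u[1]*f+c["cy"],u[0]*f+c["cx"]])
E
python3 - <<'E'
from h import *
Z=dict(ejector=16,button_top=30,shuttle_top=32,jar_center=25,side_jar=9,steel_block=10,white_ring_box=17,runway=16)
for n in("top","scene"):
    c=manip.camera(n);cv2.imwrite(f"pics/{n}0.png",c["frame"][:,:,::-1]);print(n,np.round(c["eye"]),c["vertical_fov"],c["k1"])
    for t,z in Z.items():
        for d in manip.find_in(n,t)[:4]: print(t,round(d["score"],2),np.round(d["pixel"]),np.round(hit(c,d["pixel"],z)))
print(manip.current_clock(),manip.tcp_to_grasp,np.round(manip.current_tcp_rot(),2))
E
```

```text
top [417.  -0. 901.] 47.34724900119543 -0.020785638199617405
ejector 0.62 [253. 358.] [556. -32.  16.]
ejector 0.59 [307. 197.] [460. 226.  16.]
button_top 0.86 [355. 194.] [385. 221.  30.]
button_top 0.6 [285. 362.] [502. -38.  30.]
button_top 0.41 [322. 312.] [442.  40.  30.]
button_top 0.21 [248. 376.] [563. -61.  30.]
shuttle_top 0.82 [289. 196.] [489. 225.  32.]
shuttle_top 0.69 [238. 370.] [579. -51.  32.]
jar_center 0.78 [290. 454.] [ 499. -187.   25.]
jar_center 0.64 [247. 376.] [565. -62.  25.]
side_jar 0.55 [266. 321.] [533.  27.   9.]
steel_block 0.98 [216. 416.] [ 621. -128.   10.]
white_ring_box 0.77 [324. 312.] [439.  39.  17.]
white_ring_box 0.22 [214. 415.] [ 624. -125.   17.]
runway 0.79 [309. 194.] [458. 231.  16.]
runway 0.66 [255. 362.] [553. -39.  16.]
scene [172. -87. 803.] 54.11050455363866 -0.038679587764875054
ejector 0.96 [260. 347.] [546. -38.  16.]
ejector 0.91 [265. 196.] [455. 225.  16.]
button_top 0.72 [280. 338.] [496. -35.  30.]
button_top 0.58 [297. 176.] [384. 228.  30.]
shuttle_top 0.6 [243. 201.] [493. 228.  32.]
jar_center 0.5 [254. 358.] [560. -55.  25.]
jar_center 0.47 [302. 419.] [ 499. -181.   25.]
jar_center 0.2 [279. 337.] [500. -32.  25.]
side_jar 0.77 [257. 306.] [533.  37.   9.]
steel_block 0.62 [240. 403.] [ 622. -130.   10.]
white_ring_box 0.81 [298. 294.] [445.  32.  17.]
runway 0.76 [267. 194.] [451. 227.  16.]
runway 0.63 [260. 345.] [544. -35.  16.]
0.9 18.700000000000003 [[ 0.    0.44 -0.9 ]
 [-0.   -0.9  -0.44]
 [-1.    0.   -0.  ]]
```

View pics/top0.png

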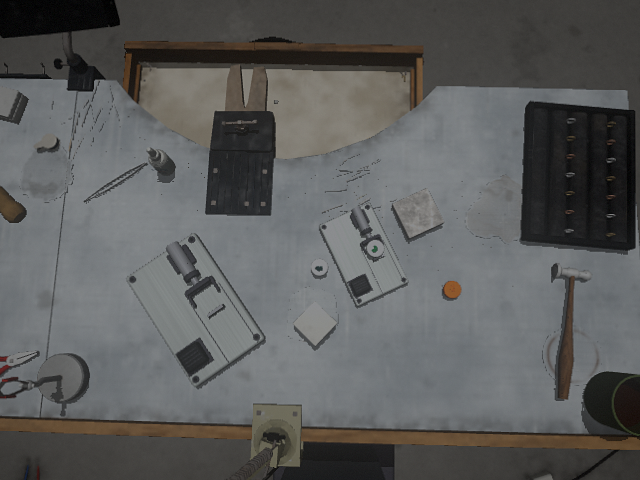

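View pics/scene0.png

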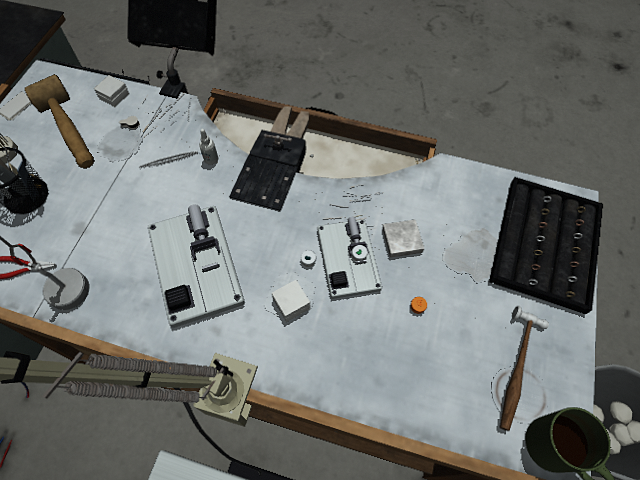

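The top and scene pictures agree. The smaller ejector is at about (553, -35), with the green-topped jar at top pixel (247, 376), the button at (285, 362) and a yaw of about 26°. The big ejector on the left and the orange lid are decoys. Next I move above it for a wrist look.

```bash
cat >> h.py <<'E'
def rot(yaw):
    ey=np.array([-np.sin(yaw),np.cos(yaw),0]);x=np.array([0,0,-1.]);y=-ey
    return np.column_stack([x,y,np.cross(x,y)])
def loc(o,yaw,p): # ejector frame -> world
    c,s=np.cos(yaw),np.sin(yaw);return np.array([o[0]+c*p[0]-s*p[1],o[1]+s*p[0]+c*p[1],p[2]])
E
python3 - <<'E'
from h import *
yaw=np.radians(26);o=[563,-60]
manip.gripper_to(33)
manip.movep(loc(o,yaw,[-44,23.5,190]),rot(yaw))
c=manip.camera("wrist");cv2.imwrite("pics/w1.png",c["frame"][:,:,::-1]);print(np.round(c["eye"]),np.round(c["orientation"],2),c["vertical_fov"],manip.current_finger_gap(),manip.current_tool_pos(),manip.current_clock())
for t,z in dict(ejector=16,button_top=30,shuttle_top=32,jar_center=30,runway=16).items():
    for d in manip.find_in("wrist",t)[:3]: print(t,round(d["score"],2),np.round(d["pixel"]),np.round(hit(c,d["pixel"],z),1))
print(manip.current_contact_force())
E
```

```text
[589. -23. 332.] [[ 0.44  0.85  0.29]
 [-0.9   0.41  0.14]
 [ 0.   -0.32  0.95]] 68.67053363996504 32.96586450713353 [513.29210713 -59.36613217 189.98014996] 3.625
ejector 0.92 [153. 323.] [567.1 -34.5  16. ]
ejector 0.88 [152.  40.] [459.7 192.9  16. ]
button_top 0.67 [218. 295.] [507.5 -36.1  30. ]
button_top 0.66 [224.   4.] [386.2 200.7  30. ]
shuttle_top 0.78 [152. 349.] [578.5 -53.   32. ]
jar_center 0.77 [282. 429.] [ 505.6 -176.    30. ]
jar_center 0.62 [170. 347.] [565.1 -58.3  30. ]
runway 0.8 [151. 321.] [568.2 -32.1  16. ]
runway 0.67 [151.  41.] [460.9 192.7  16. ]
[ 0.57687684  0.34732162 -0.04202647]
```

View pics/w1.png

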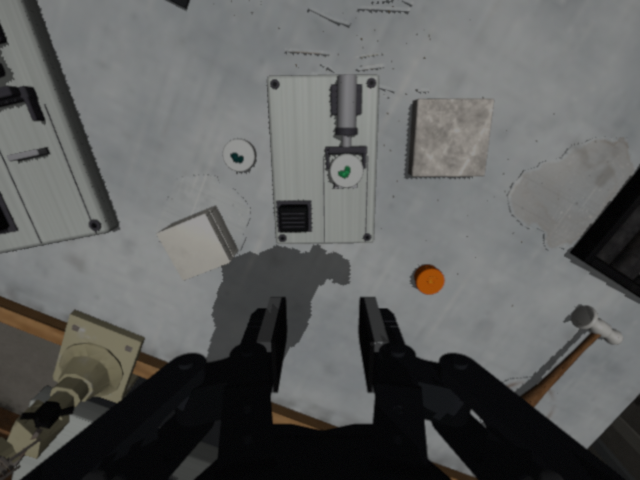

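Wrist view: small ejector nearly axis-aligned in the image, button at (216, 294), jar at (170, 346), deck corners at about (75, 267) to (243, 376). Next I fit the deck rectangle from the mask and compare it with the button and jar.

Run:
```python
from h import *
c=manip.camera("wrist");cv2.imwrite("pics/w2.png",c["frame"][:,:,::-1])
ms=[m for m in manip.outline_of("wrist","ejector") if 250<m["pixel"][1]<400]
m=ms[0]["mask"].astype(np.uint8);m=cv2.morphologyEx(m,cv2.MORPH_OPEN,np.ones((5,5)))
k=max(cv2.findContours(m,0,cv2.CHAIN_APPROX_NONE)[0],key=cv2.contourArea)[:,0]
P=np.array([hit(c,(v,u),16)[:2] for u,v in k],np.float32)
r=cv2.minAreaRect(P);print("rect",r)
b=[d for d in manip.outline_of("wrist","button_top") if 250<d["pixel"][1]<400]
j=[d for d in manip.outline_of("wrist","jar_center") if 320<d["pixel"][1]<400]
def cen(mm,z):
    k=max(cv2.findContours(mm.astype(np.uint8),0,cv2.CHAIN_APPROX_NONE)[0],key=cv2.contourArea)[:,0]
    Q=np.array([hit(c,(v,u),z)[:2] for u,v in k],np.float32);return cv2.minAreaRect(Q)
if b: B=cen(b[0]["mask"],30);print("button",B)
if j: J=cen(j[0]["mask"],34);print("jar",J)
for yaw_d in (r[2],r[2]-90):
  yaw=np.radians(yaw_d)
  if abs(yaw_d-26)<25:
    o=np.array(r[0])-(loc([0,0],yaw,[2,19,0])[:2]);print(yaw_d,"o",o,"button pred",loc(o,yaw,[-44,47,30]))
    im=c["frame"][:,:,::-1].copy()
    for p in([-72,-28,16],[76,-28,16],[76,66,16],[-72,66,16],[-44,47,30],[0,0,34],[-56,34,30],[-32,60,30]):
        v,u=proj(c,loc(o,yaw,p));cv2.circle(im,(int(u),int(v)),2,(0,0,255),1)
    cv2.imwrite("pics/w3.png",cv2.resize(im[50:280,220:440],None,fx=2.6,fy=2.6))
```

```text
rect ((558.7801513671875, -39.26446533203125), (146.72288513183594, 93.32453155517578), 26.56233787536621)
button ((506.0499572753906, -34.35005187988281), (27.5752010345459, 26.885313034057617), 25.274351119995117)
jar ((564.2583618164062, -57.22344970703125), (27.416458129882812, 28.658750534057617), 26.01683235168457)
26.56233787536621 o [565.48750816 -57.15332681] button pred [505.11473175 -34.78978799  30.        ]
```

View pics/w3.png

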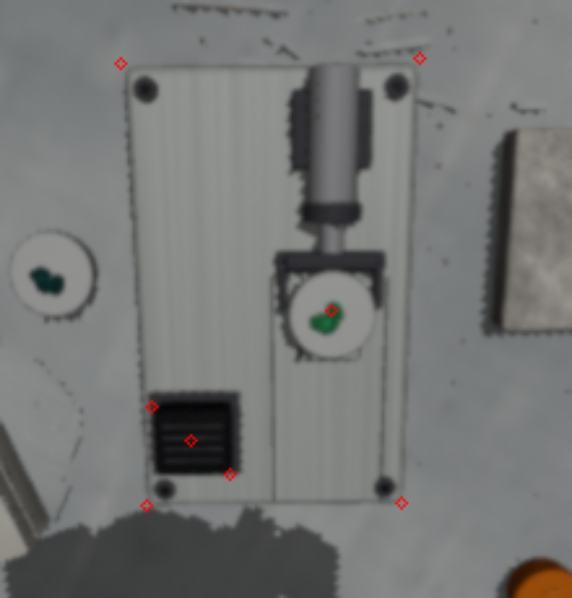

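The fit overlays well: pose about (565.4, -57.2) with yaw 26.4°. Now I go down to just above the button and check the alignment of the fingers.

Run:
```python
from h import *
yaw=np.radians(26.4);o=[565.2,-57.2]
manip.movep(loc(o,yaw,[-43,23.5,100]),rot(yaw))
f0=np.array(manip.current_contact_force())
manip.move_l(loc(o,yaw,[-43,23.5,38]),v=60);manip.wait(.3)
print(f0,manip.current_contact_force(),manip.current_tool_pos(),manip.current_clock())
for n in("wrist","top"):
    c=manip.camera(n);im=c["frame"][:,:,::-1]
    cv2.imwrite(f"pics/{n}4.png",im if n=="wrist" else cv2.resize(im[190:340,270:450],None,fx=3,fy=3))
```

```text
[0.17874173 0.09014856 0.77832344] [ 0.22010562  0.21024141 -0.65652997] [516.35234069 -55.30959946  38.2241851 ] 6.0083
```

View pics/wrist4.png

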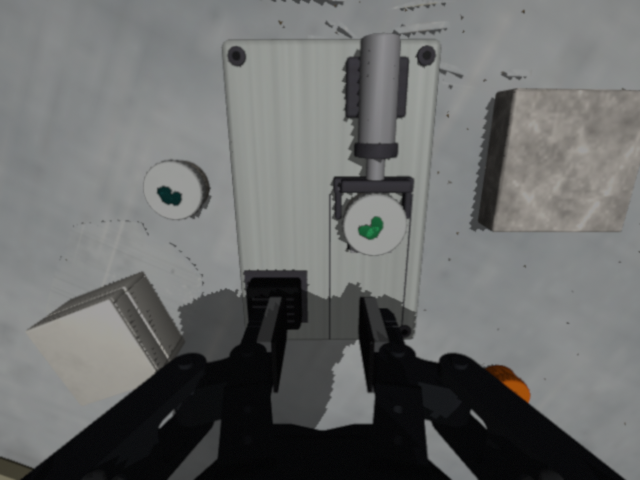

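The left fingertip (cols 265–287) is over the button (247–303). The right one (360–380) is in the middle of the runway in front of the jar (col 374). Next I press in small steps, watching force.

Run:
```python
from h import *
yaw=np.radians(26.4);o=[565.2,-57.2]
for z in list(np.arange(35,10,-1.0)):
    manip.move_l(loc(o,yaw,[-43,23.5,z]),v=40);manip.wait(.1)
    f=np.mean([manip.current_contact_force() for _ in range(3)],0)
    print(z,np.round(manip.current_tool_pos()[2],1),np.round(f,2))
    if f[2]>9: break
c=manip.camera("wrist");cv2.imwrite("pics/w5.png",c["frame"][:,:,::-1])
print(manip.current_clock())
```

```text
35.0 34.9 [-0.53 -0.13  0.28]
34.0 34.0 [-0.03 -0.3  -0.19]
33.0 33.0 [-1.21  0.86 -0.71]
32.0 32.0 [ 0.32  0.3  -0.16]
31.0 31.0 [-0.95 -0.3   0.05]
30.0 30.0 [-0.42 -0.25  0.17]
29.0 29.2 [0.13 0.13 1.93]
28.0 28.1 [0.13 0.74 4.23]
27.0 27.0 [-0.44 -0.39  3.69]
26.0 26.0 [-0.61 -0.8   4.83]
25.0 25.0 [ 0.18 -0.15  4.  ]
24.0 24.1 [1.47 0.26 3.43]
23.0 23.0 [ 1.34 -0.64  4.34]
22.0 21.7 [ 0.18 -0.44  3.47]
21.0 20.9 [-1.81 -1.16  5.53]
20.0 20.0 [-1.69 -0.91  5.69]
19.0 19.3 [-2.58 -1.39  7.88]
18.0 19.1 [-4.08 -0.51 16.62]
12.4583
```

View pics/w5.png

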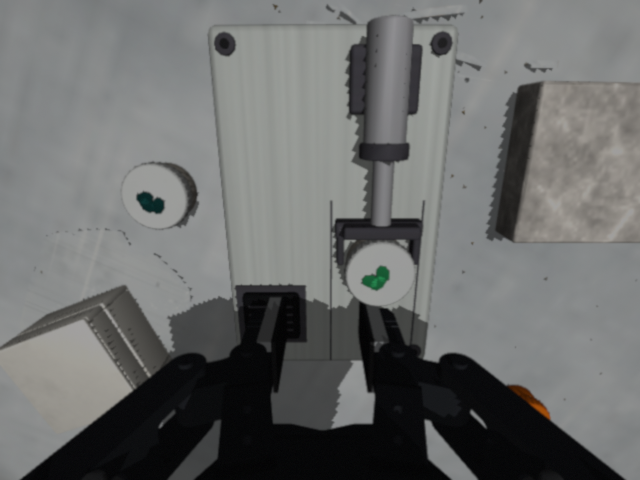

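Hard stop reached (about 10 mm of travel), and the shuttle has pushed the jar to (273, 379) against the right finger. A push of -2.5 to -4 N along -x is visible. I'll verify that it is stationary, then hand in.

Run:
```python
from h import *
yaw=np.radians(26.4);o=np.array([565.2,-57.2])
for i in range(2):
    manip.wait(.4);c=manip.camera("wrist")
    for d in [d for d in manip.outline_of("wrist","jar_center") if 330<d["pixel"][1]<430 and 220<d["pixel"][0]<320][:1]:
        p=hit(c,d["pixel"],32)[:2]-o;cs,s=np.cos(yaw),np.sin(yaw)
        print(d["pixel"],"jar local",cs*p[0]+s*p[1],-s*p[0]+cs*p[1])
F=np.mean([manip.current_contact_force() for _ in range(10)],0)
print(F,"along -x:",-(F[0]*np.cos(yaw)+F[1]*np.sin(yaw)),manip.current_tool_pos()[2],manip.current_clock())
if F[2]>7 and -(F[0]*np.cos(yaw)+F[1]*np.sin(yaw))>1: manip.close_job();print("closed")
```

```text
[272.0, 380.6] jar local -15.955325653569785 -0.20003175469115675
[271.2, 381.1] jar local -15.606196083853437 -0.3815623246818278
[-4.46549252 -1.35853996 16.82051167] along -x: 4.603848827887867 19.14658522881617 13.4583
the job is handed in; nothing more can be done
closed
```

The job is handed in, with the button held down and the jar trapped upright against the other finger. The interface gives no verdict, so success is judged only from my own checks.

- **Approach:** I located the smaller ejector with the top and wrist cameras. The left fingertip went over the button and the right one stood in the middle of the runway, with the fingers 33 mm apart. I then pressed down in 1 mm steps.
- **Button:** it was touched at about 29 mm above the bench and reached its hard stop at about 19 mm, so it is about 10 mm down. The tool reads about 17 N upward.
- **Jar:** two pictures 0.4 s apart put it about 16 mm out from home and within 0.4 mm of the runway's middle. It was still to within the measuring noise, and upright in the last view.
- **Contact with the finger:** the tool reads about 4.6 N sideways along the direction the jar pops out. That is a little more than the shuttle's 3 N, perhaps because of button friction or sensor noise.
- **Other things:** I saw no sign that the other jar, the steel block or the ring box was touched. I did not measure them again at the end.

The clock read 13.5 s at hand-in, and no check failed.

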